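# Clamp a valve block with the sunk knob of a bench fixture

## Robot

A 6-joint arm with a two-finger parallel gripper is mounted at the origin on the work surface. World frame = base frame: x ahead of the robot, y to its left, z up, the work surface at z = 0. Lengths are in mm, angles in rad, forces in N, time in s.
With the tool pointing down it reaches from about 350 to 975 mm from the base axis. Payload 7.1 kg.
Tool frame: the origin (TCP) lies at the very end of the fingers, on their centre line; the grasp point (between the pads) lies 19 mm behind it (env.grip_depth is the distance from the TCP to the grasp point, in mm); z points along the fingers, y is the direction in which the jaws open and shut (so a half turn about z gives the same grasp; the last joint's range is limited). The gripper opens to 88 mm and grips with 3 to 60 N. Pads are 20 mm wide; open, the fingers measure 115 mm over their backs; the gripper's body (75 mm by 178 mm) begins 61 mm behind the grasp point.
Start: joints at [-1.139, 0.423, 1.63, -0, 1.089, -0.019], TCP at [272.318, -562.537, 222.675] pointing down, gripper open.
Joint ranges: [-3, 3], [-0.9, 2.11], [0.09, 2.58], [-1.31, 4.45], [0.11, 2.69], [-2.54, 2.54]. Speed limits (rad/s): [2.39, 2.39, 3.01, 3.14, 3.14, 3.14].

## Interface

Orientations are given as a unit quaternion [x, y, z, w].
In Python, from rig import env, vision gives the robot as it stands.
- The arm moves only by the tool servo_tool, never from a script. Its argument "rows" is a list of rows, each an object of numbers: "dx", "dy", "dz": the shift along the world's x, y, z in m; "turn": the turn about the world's z in degrees. A call has 1 to 12 rows; each row shifts and turns the commanded pose from where the row before left it; what a row does not reach is not made up. A row lasts 1/10 s, in which the tool goes at most 50 mm and 8.59 degrees, less where a joint would pass 70% of its speed; a pose out of reach is approached as far as the arm can. A call with a gripper value outside its range is refused whole. "gripper" is the gripper's target within -1 to 1 (shut at 1, half-way at 0, fully open at -1), set as the call begins (left out, the last holds). The fingers move at their own pace and stop on an object; the grip force is fixed at half the most. Time passes only in rows, so rows that do not move let the fingers close. It gives the time, the measured TCP pose, the force and the opening at its end, in the units of the state.
- env.get_obs(): the state, without advancing time (a new reading comes with each control period).
- vision.read_camera(name): name is "side" or "top"; returns a dict with "color" (384x512x3 uint8, blue, green, red), "z_map" (384x512 float32, mm along the optical axis (not along the pixel's ray), 0 where there is no reading), "fx", "fy", "cx", "cy" (pixels), "k1" (the pictures are not rectified: a ray, as slopes to the right and down, at radius r is drawn at 1 + k1 r^2 times it, then the intrinsics apply), "view" (4x4, takes a point from world to camera coordinates). Camera axes: x right, y down, z forward; pixel columns grow to the right and rows downward; lengths in mm; the calibration is good to about 2 mm. A picture is of the moment at which its call begins.
- env.hand_in(): hands the job in, once; it reports no verdict.
The state is a dict: "time_s": time; "joint_pos": joint angles; "qvel": joint speeds; "joint_torque": joint torques, N m; "eef_pos": TCP position; "orientation": TCP orientation; "force": force on the tool from outside, world axes, zero at the start; "torque": the same for the moment, N m; "gripper_width": opening from 0.0 (shut) to 1.0 (fully open).
Only numpy, scipy, OpenCV 4.12 (cv2) and the standard library are available. Lean on these libraries where they do the work, as an engineer would, in place of code of your own. Each camera call takes 0.05 s, during which the arm holds its last target. There are 200 camera calls.

## Task

Set the loose metal valve block down in the bench fixture between the steel jaw and the rubber-faced stop, and let go of it. Then reach into the guard cup and turn the sunk knob clockwise until the jaw nips the block gently but firmly against the stop (about 10 newtons, never more than 24), by feel and without leaning on the cup. Leave the block clamped, let go of the knob, and do not disturb the other things on the bench.

Things in the scene. Friction and masses are not known exactly. Their poses are not given: they have to be found in the camera images.
- fixture: Fixed steel bench fixture: base plate 150 x 270 x 12 mm (x, y, z of its frame); origin at the centre of its underside, z up. Guard cup with the knob at y = -65 mm. The jaw comes out of a guide (64 mm wide, z up to 48 mm) towards +y. A fixed stop with a rubber pad (56 mm wide, top at z = 46 mm) faces the jaw at y = 68 to 73 mm: set anew for each job, not measured.
- seat (a point): Where the block's underside centre is set down: on top of the base plate, 12 mm above the bench, fixture frame x = 0, y = 40 mm; axes as the fixture's. Jaw and stop leave a gap of 56 to 63 mm at the start; the block (50 mm side along y) clears both by 3 mm or more here. The gap is open at both x sides, where fingers have room.
- block_mid (a point): Centre (half-way up) of the loose grey metal valve block, 60 x 50 x 45 mm (its x, y, z), about 0.36 kg, a low round brass fitting (8 mm, off centre) on its top. Starts upright on the bench, yaw within 0.6. In the fixture its 60 mm side lies along the fixture's x, the 50 mm side along y (either way round). Grasp it by the two faces 60 mm apart.
- jaw_face (a point): Middle of the jaw's clamping face, 50 mm wide and 36 mm high, its centre 32 mm above the bench; it faces the fixture's +y and moves 7 mm towards the stop per radian of the knob.
- guard: Fixed round guard cup about the knob, open on top: inside radius 46 mm, outside radius 52 mm, rim 66 mm above the bench; origin on the knob's axis 12 mm above the bench. Fingers opened wide do not fit in: they have to pass between its wall and the knob.
- knob_grip (a point): On the knob's vertical axis at the height to grip, 49 mm above the bench. The knob: a black disc of 44 mm diameter (top at 26 mm) with an upright bar grip 42 mm long, 14 mm thick, from 26 to 56 mm above the bench, so 10 mm below the cup's rim. The bar lies along this point's x axis; pinch it across its thickness.
- knob (a joint): Knob angle, rad, 0 to 2.6, growing clockwise seen from above and closing the jaw. Turning takes about 0.12 N m when free; each 10 N of nip adds about 0.07 N m; it stays where it is left. From the start it takes 0.8 to 1.9 rad until the block touches both jaw and stop; then the rubber gives about 1 mm per 8 N, so each further 0.1 rad adds about 5 N.
Mind the look-alikes: they are no part of the job. What is shaped like the part that bears block_mid but orange or purple is not meant.

How it is judged:
By the outcome, as a careful person would: the job done as asked, in the order asked, and still so for the second after the job is handed in, with the robot touching nothing.
It also fails if it takes over 72 s, if anything falls off the work surface, if the arm or the gripper's body presses on something with over 40 N, if the wrist force passes 120 N, or if a joint passes its speed limit or range.

## Working session

There is one attempt and no reset: what is moved stays moved. The work goes in short steps, Python scripts to look and compute and a tool call to move; the robot and the scene stay as the last step left them, time stands still between calls to the robot, and variables do not carry over. Pictures are saved under pics/ and viewed, on a budget of 10 in all, crops included, one or two more only if the job needs it, and the job is handed in when it is done.

Besides the shell and the picture viewer there is one more tool, called after "Emit:" in YAML: its name, and indented under it one key for each argument. servo_tool: Moves the arm, as the interface text tells. Its arguments: {"type":"object","properties":{"rows":{"type":"array","items":{"type":"object","properties":{"dx":{"type":"number"},"dy":{"type":"number"},"dz":{"type":"number"},"turn":{"type":"number"}}}},"gripper":{"type":"number"}},"required":["rows"]}

```bash
ls; mkdir -p pics
cat > h.py <<'E'
import numpy as np,cv2
from rig import env,vision
def cam(n):
    return vision.read_camera(n)
def rays(c,uv):
    uv=np.atleast_2d(np.float64(uv)); K=np.array([[c['fx'],0,c['cx']],[0,c['fy'],c['cy']],[0,0,1]])
    return cv2.undistortPoints(uv[:,None],K,np.array([c['k1'],0,0,0.]))[:,0]
def cast(c,uv,z):
    r=rays(c,uv);V=c['view'];R=V[:3,:3];o=-R.T@V[:3,3]
    d=np.c_[r,np.ones(len(r))]@R
    return o+d*((z-o[2])/d[:,2])[:,None]
def cloud(c):
    h,w=c['z_map'].shape;v,u=np.mgrid[:h,:w]
    r=rays(c,np.c_[u.ravel(),v.ravel()]);z=c['z_map'].reshape(-1,1).astype(float)
    P=np.c_[r*z,z];V=c['view'];W=(P-V[:3,3])@V[:3,:3];W[z[:,0]==0]=np.nan
    return W.reshape(h,w,3)
E
python3 - <<'E'
from h import *
for n in('top','side'):
    c=cam(n);cv2.imwrite(f'pics/{n}0.png',c['color']);np.savez(f'{n}0.npz',**c)
    print(n,c['fx'],c['cx'],c['cy'],c['k1'],np.round(c['view'],3).tolist())
    W=cloud(c);
    print(np.isnan(W).mean())
print(env.get_obs())
E
```

```text
pics
top 391.4574639191453 259.74435074952135 187.42683573910566 -0.0647683139819946 [[0.027, -1.0, 0.0, 96.339], [-0.988, -0.027, -0.152, 511.653], [0.152, 0.004, -0.988, 932.568], [0.0, 0.0, 0.0, 1.0]]
0.0038553873697916665
side 444.7502126661504 255.51365640805656 194.62680145716135 0.05930275449725903 [[0.979, -0.201, 0.007, -503.021], [-0.126, -0.636, -0.761, 192.457], [0.158, 0.745, -0.649, 780.819], [0.0, 0.0, 0.0, 1.0]]
0.004180908203125
{'time_s': 0.1, 'joint_pos': array([-1.13898922e+00,  4.23761199e-01,  1.63061308e+00, -1.32374285e-05,
        1.08862252e+00, -1.89900828e-02]), 'qvel': array([-0.00107244, -0.00187508, -0.0002258 , -0.00190336,  0.00067837,
        0.00087614]), 'joint_torque': array([ 2.06064451e-04, -5.45611989e+01, -2.74320477e+01,  6.44551311e-02,
        1.88499084e-02, -3.72277100e-05]), 'eef_pos': array([ 272.11273596, -562.08421049,  221.98164813]), 'orientation': array([ 9.74704173e-01,  2.23497835e-01, -1.49624408e-04, -6.85968187e-04]), 'force': array([-0.38442503, -0.01324804,  0.19549939]), 'torque': array([-0.01518614,  0.01587073, -0.02017999]), 'gripper_width': 0.9989620386354924}
```

View pics/top0.png

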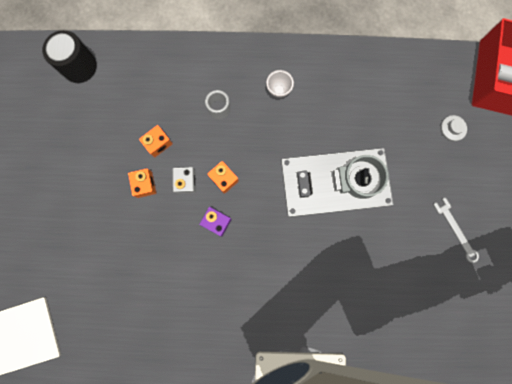

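View pics/side0.png

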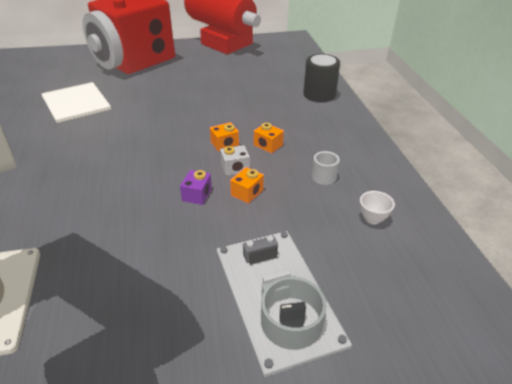

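The top view shows the grey block at (183,180) with its 60 mm side roughly along world x. Orange blocks sit at (155,140), (141,183) and (223,177), and a purple one at (215,221). The fixture is at (337,182), with the cup at (362,177) and the stop at (304,183). The side view agrees: block (235,160), cup (293,311).

```bash
cat > m.py <<'E'
from h import *
def rect(c,m,z):
    cs,_=cv2.findContours(m.astype(np.uint8),0,1); k=max(cs,key=cv2.contourArea)[:,0]
    p=cast(c,k,z)[:,:2]; return cv2.minAreaRect(p.astype(np.float32))
E
python3 - <<'E'
from m import *
c=dict(np.load('top0.npz'));W=cloud(c);im=c['color'].astype(int);hsv=cv2.cvtColor(c['color'],cv2.COLOR_BGR2HSV)
print('table z',np.nanmedian(W[200:240,100:180,2]))
v,u=np.mgrid[:384,:512]
def box(a,b,d,e):return (u>=a)&(u<=b)&(v>=d)&(v<=e)
m=box(168,200,160,202)&(W[...,2]>38); print('block top',np.nanmedian(W[m][:,2]),np.nanmean(W[m],0),rect(c,m,45))
m2=box(168,200,160,202)&(hsv[...,1]>100)&(hsv[...,2]>120);print('brass',cast(c,[[u[m2].mean(),v[m2].mean()]],53))
m=box(270,400,140,225)&(W[...,2]>6);print('fix',np.nanmedian(W[m][:,2]),rect(c,m&(hsv[...,2]>110),12),rect(c,m,12))
m=box(325,400,140,210)&(W[...,2]>58);print('cup',np.nanmedian(W[m][:,2]))
k=cv2.convexHull(np.c_[u[m],v[m]].astype(np.int32))[:,0];print(cv2.minEnclosingCircle(cast(c,k,66)[:,:2].astype(np.float32)))
# crop enlargements
a=cv2.resize(c['color'][140:225,270:400],None,fx=6,fy=6,interpolation=cv2.INTER_CUBIC)
s=dict(np.load('side0.npz'))
b=cv2.resize(s['color'][225:365,210:350],None,fx=4,fy=4,interpolation=cv2.INTER_CUBIC)
cv2.imwrite('pics/c1.png',a)
# knob bar
C=cast(c,[[362,177]],66)[0];print('C',C)
d=np.hypot(W[...,0]-C[0],W[...,1]-C[1]);
for lo,hi in((40,52),(30,60)):
    mm=(d<36)&(W[...,2]>lo)&(W[...,2]<hi);print(mm.sum(),np.nanmedian(W[mm][:,2]),cv2.minAreaRect(W[mm][:,:2].astype(np.float32)))
# side block
Ws=cloud(s);hs=cv2.cvtColor(s['color'],cv2.COLOR_BGR2HSV)
ms=(np.hypot(u-235,v-160)<25)&(Ws[...,2]>40)&(hs[...,1]<60);print('side block top',np.nanmean(Ws[ms],0),cv2.minAreaRect(Ws[ms][:,:2].astype(np.float32)))
E
```

```text
table z -0.6386591077205717
block top 44.59407396701596 [523.67410415 301.64829233  45.59137122] ((523.6534423828125, 302.4603576660156), (60.66461944580078, 47.577362060546875), 3.1233437061309814)
brass [[511.58103051 306.60406327  53.        ]]
fix 12.772771674695937 ((533.368408203125, -85.7381591796875), (151.06637573242188, 269.83673095703125), 7.918484210968018) ((533.368408203125, -85.7381591796875), (151.06637573242188, 269.83673095703125), 7.918484210968018)
cup 64.78405720787028
((542.3013305664062, -150.1332244873047), 52.56221389770508)
C [ 537.13341899 -137.9115465    66.        ]
25 48.098465452352826 ((540.2620239257812, -145.33848571777344), (39.7035026550293, 9.53627872467041), 13.148199081420898)
135 53.850279604104216 ((542.2794189453125, -151.45448303222656), (14.994096755981445, 40.58409118652344), 86.34597778320312)
side block top [526.33850717 294.13462154  45.54471337] ((523.7542114257812, 301.96728515625), (59.7716064453125, 53.93324661254883), 4.253962993621826)
```

View pics/c1.png

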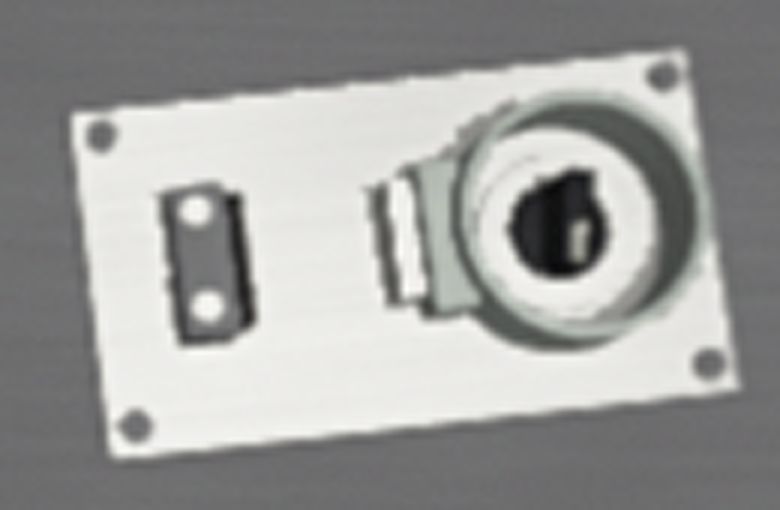

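Fixture: centre (533.4, -85.7), yaw 7.9°, size 151x270, and the cup fit lands exactly where the frame predicts it. Block: (523.7, 302.3), yaw about 3.7°, and the two views agree. That's enough to move on.

Emit:
servo_tool:
  gripper: -1
  rows:
    - {"dx": 0.0126, "dy": 0.0432, "turn": 3.4}
    - {"dx": 0.0126, "dy": 0.0432, "turn": 3.4}
    - {"dx": 0.0126, "dy": 0.0432, "turn": 3.4}
    - {"dx": 0.0126, "dy": 0.0432, "turn": 3.4}
    - {"dx": 0.0126, "dy": 0.0432, "turn": 3.4}
    - {"dx": 0.0126, "dy": 0.0432, "turn": 3.4}
    - {"dx": 0.0126, "dy": 0.0432, "turn": 3.4}
    - {"dx": 0.0126, "dy": 0.0432, "turn": 3.4}
    - {"dx": 0.0126, "dy": 0.0432, "turn": 3.4}
    - {"dx": 0.0126, "dy": 0.0432, "turn": 3.4}
    - {"dx": 0.0126, "dy": 0.0432, "turn": 3.4}
    - {"dx": 0.0126, "dy": 0.0432, "turn": 3.4}

```text
invalid input
```

Emit:
servo_tool:
  gripper: -1
  rows:
    - {"dx": 0.0126, "dy": 0.0432, "dz": 0, "turn": 3.4}
    - {"dx": 0.0126, "dy": 0.0432, "dz": 0, "turn": 3.4}
    - {"dx": 0.0126, "dy": 0.0432, "dz": 0, "turn": 3.4}
    - {"dx": 0.0126, "dy": 0.0432, "dz": 0, "turn": 3.4}
    - {"dx": 0.0126, "dy": 0.0432, "dz": 0, "turn": 3.4}
    - {"dx": 0.0126, "dy": 0.0432, "dz": 0, "turn": 3.4}
    - {"dx": 0.0126, "dy": 0.0432, "dz": 0, "turn": 3.4}
    - {"dx": 0.0126, "dy": 0.0432, "dz": 0, "turn": 3.4}
    - {"dx": 0.0126, "dy": 0.0432, "dz": 0, "turn": 3.4}
    - {"dx": 0.0126, "dy": 0.0432, "dz": 0, "turn": 3.4}
    - {"dx": 0.0126, "dy": 0.0432, "dz": 0, "turn": 3.4}
    - {"dx": 0.0126, "dy": 0.0432, "dz": 0, "turn": 3.4}

```text
time_s: 1.3
eef_pos: [423.5, -42.3, 222.7]
orientation: [0.835, 0.55, 0.0, 0.0]
force: [0.7, -0.3, -0.7]
gripper_width: 0.999
```

Emit:
servo_tool:
  rows:
    - {"dx": 0.0125, "dy": 0.0431, "dz": 0, "turn": 3.4}
    - {"dx": 0.0125, "dy": 0.0431, "dz": 0, "turn": 3.4}
    - {"dx": 0.0125, "dy": 0.0431, "dz": 0, "turn": 3.4}
    - {"dx": 0.0125, "dy": 0.0431, "dz": 0, "turn": 3.4}
    - {"dx": 0.0125, "dy": 0.0431, "dz": 0, "turn": 3.4}
    - {"dx": 0.0125, "dy": 0.0431, "dz": 0, "turn": 3.4}
    - {"dx": 0.0125, "dy": 0.0431, "dz": 0, "turn": 3.4}
    - {"dx": 0.0125, "dy": 0.0431, "dz": 0, "turn": 3.4}
    - {"dx": 0, "dy": 0, "dz": -0.04, "turn": 0}
    - {"dx": 0, "dy": 0, "dz": -0.04, "turn": 0}
    - {"dx": 0, "dy": 0, "dz": -0.04, "turn": 0}
    - {"dx": 0, "dy": 0, "dz": 0, "turn": 0}

```text
time_s: 2.5
eef_pos: [519.6, 298.7, 97.3]
orientation: [0.683, 0.73, -0.005, -0.002]
force: [-0.0, -0.1, -0.7]
gripper_width: 0.998
```

Run:
```python
from m import *
o=env.get_obs();q=o['orientation'];print(o['eef_pos'],2*np.degrees(np.arctan2(q[1],q[0]))-90,o['force'],o['torque'],o['joint_pos'])
v,u=np.mgrid[:384,:512]
for n in('top','side'):
    c=dict(np.load(n+'0.npz'));W=cloud(c);g=c['color'].max(2)
    d=np.hypot(W[...,0]-542.3,W[...,1]+150.1)
    for lo in(35,50):
        mm=(d<36)&(W[...,2]>lo)&(W[...,2]<60)&(g<90);P=W[mm][:,:2].astype(np.float32)
        print(n,lo,len(P),cv2.minAreaRect(P),np.nanmax(W[mm][:,2]))
        w,V=np.linalg.eigh(np.cov(P.T));print(P.mean(0),np.degrees(np.arctan2(V[1,1],V[0,1])))
    print(cv2.minAreaRect(cast(c,np.c_[u[mm],v[mm]],56)[:,:2].astype(np.float32)))
c=dict(np.load('side0.npz'))
cv2.imwrite('pics/c2.png',cv2.resize(c['color'][270:350,250:340],None,fx=6,fy=6,interpolation=cv2.INTER_CUBIC))
```

```text
[519.59110073 298.68996068  97.29117841] 3.8446946724040316 [-0.00422287 -0.0843549  -0.67654157] [ 0.01266171 -0.05196079  0.04510483] [ 5.01885388e-01  5.54801744e-01  1.75575606e+00 -4.26884454e-05
  8.41813376e-01  4.34811414e-01]
top 35 96 ((541.1180419921875, -151.48728942871094), (14.759989738464355, 38.322593688964844), 87.3474349975586) 59.21810513892793
[ 542.18695 -149.03853] 177.71243342044357
top 50 68 ((541.077880859375, -151.63671875), (14.507070541381836, 38.30840301513672), 83.74555206298828) 59.21810513892793
[ 542.30774 -150.4849 ] 175.38081596305096
((540.607666015625, -150.4811248779297), (14.891868591308594, 37.98686218261719), 89.05801391601562)
side 35 279 ((541.4635620117188, -154.73851013183594), (39.27193832397461, 12.599971771240234), 1.9542707204818726) 58.30822111763811
[ 542.6403  -157.18344] -178.99863842450137
side 50 144 ((541.7651977539062, -154.2205810546875), (12.402045249938965, 38.6474723815918), 89.86476135253906) 58.30822111763811
[ 544.32904 -155.89685] -176.27552129615873
((541.289306640625, -156.23294067382812), (15.186185836791992, 39.49187469482422), 89.88026428222656)
```

View pics/c2.png

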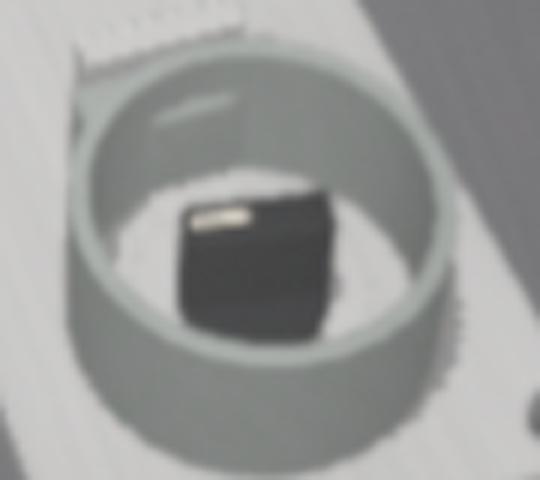

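The side crop shows the bar's top edge running along image x, from (185,210) to (330,195), so the bar lies within a few degrees of world x. The tool pose may not have settled, so I'll do a still call.

Emit:
servo_tool:
  rows:
    - {"dx": 0, "dy": 0, "dz": 0, "turn": 0}
    - {"dx": 0, "dy": 0, "dz": 0, "turn": 0}

```text
time_s: 2.7
eef_pos: [524.9, 301.3, 104.8]
orientation: [0.683, 0.73, 0.001, 0.0]
force: [-0.3, -0.5, 0.2]
gripper_width: 1.001
```

Emit:
servo_tool:
  rows:
    - {"dx": 0, "dy": 0, "dz": -0.03, "turn": 0}
    - {"dx": 0, "dy": 0, "dz": -0.03, "turn": 0}
    - {"dx": 0, "dy": 0, "dz": -0.02, "turn": 0}
    - {"dx": 0, "dy": 0, "dz": -0.01, "turn": 0}
    - {"dx": 0, "dy": 0, "dz": -0.005, "turn": 0}
    - {"dx": 0, "dy": 0, "dz": 0, "turn": 0}
    - {"dx": 0, "dy": 0, "dz": 0, "turn": 0}
    - {"dx": 0, "dy": 0, "dz": 0, "turn": 0}

```text
time_s: 3.5
eef_pos: [524.3, 301.1, 8.9]
orientation: [0.683, 0.73, 0.001, 0.0]
force: [0.1, 0.2, 0.6]
gripper_width: 0.998
```

Emit:
servo_tool:
  gripper: 1
  rows:
    - {"dx": 0, "dy": 0, "dz": 0, "turn": 0}
    - {"dx": 0, "dy": 0, "dz": 0, "turn": 0}
    - {"dx": 0, "dy": 0, "dz": 0, "turn": 0}
    - {"dx": 0, "dy": 0, "dz": 0, "turn": 0}
    - {"dx": 0, "dy": 0, "dz": 0, "turn": 0}
    - {"dx": 0, "dy": 0, "dz": 0, "turn": 0}
    - {"dx": 0, "dy": 0, "dz": 0, "turn": 0}
    - {"dx": 0, "dy": 0, "dz": 0, "turn": 0}

```text
time_s: 4.3
eef_pos: [523.6, 300.7, 7.7]
orientation: [0.683, 0.73, 0.0, 0.0]
force: [0.6, -1.4, 1.5]
gripper_width: 0.68
```

Emit:
servo_tool:
  rows:
    - {"dx": 0, "dy": 0, "dz": 0.01, "turn": 0}
    - {"dx": 0, "dy": 0, "dz": 0.02, "turn": 0}
    - {"dx": 0, "dy": 0, "dz": 0.03, "turn": 0}
    - {"dx": 0, "dy": 0, "dz": 0.03, "turn": 0}
    - {"dx": 0, "dy": 0, "dz": 0.02, "turn": 0}
    - {"dx": 0, "dy": 0, "dz": 0, "turn": 0}

```text
time_s: 4.9
eef_pos: [524.9, 301.5, 120.7]
orientation: [0.683, 0.73, 0.002, 0.001]
force: [-0.2, 0.3, -3.6]
gripper_width: 0.68
```

Emit:
servo_tool:
  rows:
    - {"dx": 0, "dy": -0.02, "dz": 0, "turn": 0}
    - {"dx": 0, "dy": -0.038, "dz": 0, "turn": 0.5}
    - {"dx": 0.001, "dy": -0.04, "dz": 0, "turn": 0.5}
    - {"dx": 0.001, "dy": -0.04, "dz": 0, "turn": 0.5}
    - {"dx": 0.001, "dy": -0.04, "dz": 0, "turn": 0.5}
    - {"dx": 0.001, "dy": -0.04, "dz": 0, "turn": 0.5}
    - {"dx": 0, "dy": -0.04, "dz": 0, "turn": 0.5}
    - {"dx": 0, "dy": -0.04, "dz": 0, "turn": 0.5}
    - {"dx": 0, "dy": -0.03, "dz": 0, "turn": 0.6}
    - {"dx": 0, "dy": -0.02, "dz": 0, "turn": 0}
    - {"dx": 0, "dy": 0, "dz": 0, "turn": 0}
    - {"dx": 0, "dy": 0, "dz": 0, "turn": 0}

```text
time_s: 6.1
eef_pos: [526.0, -47.9, 116.4]
orientation: [0.657, 0.754, -0.001, -0.001]
force: [0.3, -0.4, -3.9]
gripper_width: 0.681
```

Emit:
servo_tool:
  rows:
    - {"dx": 0, "dy": 0, "dz": 0, "turn": 0}
    - {"dx": 0, "dy": 0, "dz": 0, "turn": 0}
    - {"dx": 0, "dy": 0, "dz": 0, "turn": 0}

```text
time_s: 6.4
eef_pos: [527.4, -46.6, 117.5]
orientation: [0.656, 0.755, -0.0, -0.0]
force: [-0.1, -0.6, -4.0]
gripper_width: 0.678
```

Run:
```python
from m import *
o=env.get_obs();q=o['orientation'];print(o['eef_pos'],2*np.degrees(np.arctan2(q[1],q[0]))-90,o['force'],o['torque'])
a=[]
for n in('top','side'):
    c=cam(n);np.savez(n+'1.npz',**c);a.append(cv2.resize(c['color'],(400,300)))
c=dict(np.load('side1.npz'));b=cv2.resize(c['color'][100:350,150:400],(600,600),interpolation=cv2.INTER_CUBIC)
cv2.imwrite('pics/p3.png',b)
```

```text
[527.39198865 -46.56002027 117.54243165] 8.002666984715816 [-0.12665589 -0.63822329 -3.97982941] [-0.04746022 -0.10452352  0.02997506]
```

View pics/p3.png

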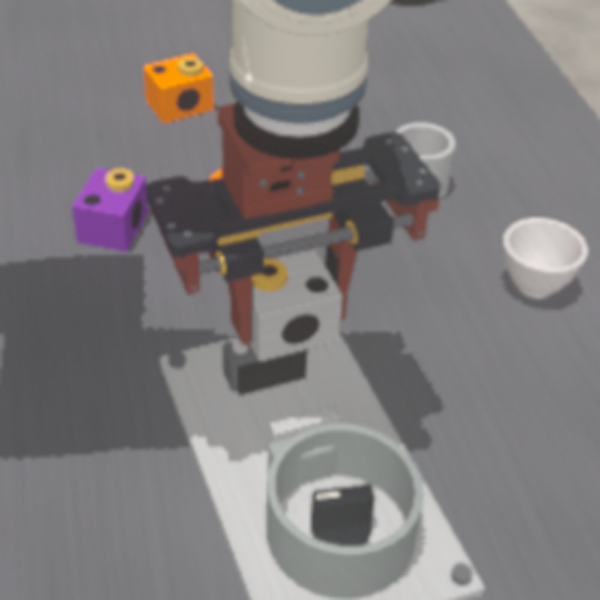

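The block hangs upright in the fingers over the fixture (its front face is around (295,325) in the crop), and nothing has been touched. Next I'll measure its face against the jaw and stop from the depth data.

```bash
cat >> m.py <<'E'
th=np.radians(7.92);Rf=np.array([[np.cos(th),-np.sin(th)],[np.sin(th),np.cos(th)]]);F=np.array([533.4,-85.7])
def fx(W):
    return np.dstack([(W[...,:2]-F)@Rf,W[...,2]])
E
python3 - <<'E'
from m import *
s=dict(np.load('side1.npz'));P=fx(cloud(s));hs=cv2.cvtColor(s['color'],cv2.COLOR_BGR2HSV)
m=(abs(P[...,0])<24)&(abs(P[...,1]-40)<40)&(P[...,2]>108)&(P[...,2]<140)
for z in(110,118,126,134):
    k=m&(abs(P[...,2]-z)<4);print('front face',z,k.sum(),np.nanpercentile(P[k][:,1],[5,25,50,75]))
k=m&(abs(P[...,1]-15)<5); A=np.c_[P[k][:,0],P[k][:,2],np.ones(k.sum())];print('yaw/tilt',np.linalg.lstsq(A,P[k][:,1],rcond=None)[0])
m=(abs(P[...,1]-15)<6)&(abs(P[...,0])<20)&(P[...,2]>80)&(P[...,2]<150);print('face z',np.nanpercentile(P[m][:,2],[1,99]))
s0=dict(np.load('side0.npz'));P0=fx(cloud(s0));t0=dict(np.load('top0.npz'));T0=fx(cloud(t0))
# stop face (front) in side0
m=(abs(P0[...,0])<20)&(P0[...,1]>55)&(P0[...,1]<85)&(P0[...,2]>18)&(P0[...,2]<42);print('stop face',m.sum(),np.nanpercentile(P0[m][:,1],[5,25,50,75,95]))
# cup rim side
for n,Q in(('side',P0),('top',T0)):
    m=(Q[...,2]>61)&(Q[...,2]<70)&(np.hypot(Q[...,0],Q[...,1]+65)<60);print(n,'cup',m.sum(),cv2.minEnclosingCircle(Q[m][:,:2].astype(np.float32)),np.nanmedian(Q[m][:,2]))
    for nm,lo,hi in(('jaw/guide',-14,25),('stop',55,100)):
        m=(abs(Q[...,0])<22)&(Q[...,1]>lo)&(Q[...,1]<hi)&(Q[...,2]>40)&(Q[...,2]<55);print(n,nm,m.sum(),np.nanpercentile(Q[m][:,1],[1,5,50,95,99]))
    m=(abs(Q[...,0])<60)&(abs(Q[...,1]-40)<20)&(Q[...,2]<25);print('plate z',np.nanmedian(Q[m][:,2]))
E
```

```text
front face 110 25 [16.22699421 16.80428236 17.08107806 17.50594825]
front face 118 89 [15.6206964  16.05014063 16.738374   17.16302498]
front face 126 87 [15.1327072  15.93585525 16.47711078 17.01560931]
front face 134 92 [15.34294834 15.90180742 16.45486539 17.07087435]
yaw/tilt [ 1.17660020e-02 -1.95824027e-02  1.90711363e+01]
face z [111.16043741 149.65198703]
stop face 176 [67.3458253  68.52796593 69.19571761 69.83423114 70.79682286]
side cup 811 ((0.2586110532283783, -66.75847625732422), 52.87378692626953) 65.91536271289054
side jaw/guide 175 [-7.63891198 -3.87664982  1.65020443  9.12241082 10.28831416]
side stop 337 [67.40631167 68.77233972 80.66927696 95.9311383  98.43452409]
plate z 13.14908839641869
top cup 324 ((0.32018256187438965, -65.74817657470703), 52.2668342590332) 65.13539069648951
top jaw/guide 177 [-13.89127968 -12.86576877  -2.9199349   10.05726867  10.75949853]
top stop 203 [69.88406955 70.90981759 85.65065405 98.48389351 99.71132016]
plate z 11.577664550183716
```

Emit:
servo_tool:
  rows:
    - {"dx": 0.0005, "dy": -0.0018, "dz": -0.01, "turn": 0}
    - {"dx": 0, "dy": 0, "dz": -0.02, "turn": 0}
    - {"dx": 0, "dy": 0, "dz": -0.02, "turn": 0}
    - {"dx": 0, "dy": 0, "dz": -0.015, "turn": 0}
    - {"dx": 0, "dy": 0, "dz": -0.01, "turn": 0}
    - {"dx": 0, "dy": 0, "dz": -0.008, "turn": 0}
    - {"dx": 0, "dy": 0, "dz": -0.005, "turn": 0}
    - {"dx": 0, "dy": 0, "dz": -0.003, "turn": 0}
    - {"dx": 0, "dy": 0, "dz": 0, "turn": 0}
    - {"dx": 0, "dy": 0, "dz": 0, "turn": 0}
    - {"dx": 0, "dy": 0, "dz": 0, "turn": 0}

```text
time_s: 7.6
eef_pos: [528.4, -49.2, 27.1]
orientation: [0.657, 0.754, 0.0, 0.0]
force: [0.5, -0.6, -3.7]
gripper_width: 0.687
```

Emit:
servo_tool:
  rows:
    - {"dx": 0, "dy": 0, "dz": -0.001, "turn": 0}
    - {"dx": 0, "dy": 0, "dz": -0.001, "turn": 0}
    - {"dx": 0, "dy": 0, "dz": -0.001, "turn": 0}
    - {"dx": 0, "dy": 0, "dz": 0, "turn": 0}

```text
time_s: 8.0
eef_pos: [527.9, -49.1, 23.5]
orientation: [0.657, 0.754, -0.0, -0.0]
force: [-0.5, -0.5, -3.5]
gripper_width: 0.685
```

Emit:
servo_tool:
  rows:
    - {"dx": 0, "dy": 0, "dz": -0.001, "turn": 0}
    - {"dx": 0, "dy": 0, "dz": -0.001, "turn": 0}
    - {"dx": 0, "dy": 0, "dz": 0, "turn": 0}
    - {"dx": 0, "dy": 0, "dz": 0, "turn": 0}

```text
time_s: 8.4
eef_pos: [528.0, -49.2, 21.6]
orientation: [0.657, 0.754, -0.0, -0.0]
force: [0.1, 0.6, -2.9]
gripper_width: 0.68
```

Emit:
servo_tool:
  rows:
    - {"dx": 0, "dy": 0, "dz": -0.001, "turn": 0}
    - {"dx": 0, "dy": 0, "dz": 0, "turn": 0}
    - {"dx": 0, "dy": 0, "dz": 0, "turn": 0}

```text
time_s: 8.7
eef_pos: [528.0, -49.1, 20.7]
orientation: [0.657, 0.754, 0.0, -0.0]
force: [-0.4, 1.0, -4.1]
gripper_width: 0.682
```

Emit:
servo_tool:
  rows:
    - {"dx": 0, "dy": 0, "dz": -0.0005, "turn": 0}
    - {"dx": 0, "dy": 0, "dz": -0.0005, "turn": 0}
    - {"dx": 0, "dy": 0, "dz": 0, "turn": 0}
    - {"dx": 0, "dy": 0, "dz": 0, "turn": 0}

```text
time_s: 9.1
eef_pos: [528.1, -49.2, 19.8]
orientation: [0.657, 0.754, 0.0, 0.0]
force: [-0.3, -0.0, -2.1]
gripper_width: 0.683
```

Emit:
servo_tool:
  rows:
    - {"dx": 0, "dy": 0, "dz": -0.0005, "turn": 0}
    - {"dx": 0, "dy": 0, "dz": 0, "turn": 0}
    - {"dx": 0, "dy": 0, "dz": 0, "turn": 0}

```text
time_s: 9.4
eef_pos: [528.1, -49.2, 19.7]
orientation: [0.657, 0.754, 0.0, 0.0]
force: [-2.8, 0.7, 5.8]
gripper_width: 0.683
```

Contact: the vertical force went from -3.6 to +5.8 N at the expected height. Releasing now.

Emit:
servo_tool:
  gripper: -1
  rows:
    - {"dx": 0, "dy": 0, "dz": 0, "turn": 0}
    - {"dx": 0, "dy": 0, "dz": 0, "turn": 0}
    - {"dx": 0, "dy": 0, "dz": 0, "turn": 0}
    - {"dx": 0, "dy": 0, "dz": 0, "turn": 0}
    - {"dx": 0, "dy": 0, "dz": 0, "turn": 0}
    - {"dx": 0, "dy": 0, "dz": 0, "turn": 0}

```text
time_s: 10.0
eef_pos: [528.0, -49.1, 19.1]
orientation: [0.657, 0.754, -0.0, -0.0]
force: [0.4, 0.2, -0.2]
gripper_width: 1.001
```

Emit:
servo_tool:
  rows:
    - {"dx": 0, "dy": 0, "dz": 0.01, "turn": 0}
    - {"dx": 0, "dy": 0, "dz": 0.02, "turn": 0}
    - {"dx": 0, "dy": 0, "dz": 0.03, "turn": 0}
    - {"dx": 0, "dy": 0, "dz": 0.04, "turn": 0}
    - {"dx": 0, "dy": 0, "dz": 0.04, "turn": 0}
    - {"dx": 0, "dy": 0.04, "dz": 0.0, "turn": 7.8}
    - {"dx": 0, "dy": 0.05, "dz": 0.0, "turn": 7.8}
    - {"dx": 0, "dy": 0.05, "dz": 0.0, "turn": 7.8}
    - {"dx": 0, "dy": 0.03, "dz": 0.0, "turn": 7.8}
    - {"dx": 0, "dy": 0, "dz": 0.0, "turn": 7.8}
    - {"dx": 0, "dy": 0, "dz": 0.0, "turn": 0}

```text
time_s: 11.1
eef_pos: [527.8, 121.9, 159.8]
orientation: [0.366, 0.931, 0.0, 0.0]
force: [-0.0, -0.6, 0.1]
gripper_width: 1.001
```

Run:
```python
from m import *
o=env.get_obs();q=o['orientation'];print(o['eef_pos'],2*np.degrees(np.arctan2(q[1],q[0]))-90,o['force'],o['torque'],o['gripper_width'])
t=cam('top');s=cam('side');np.savez('top2.npz',**t);np.savez('side2.npz',**s)
a=cv2.resize(t['color'][140:225,270:400],(520,340),interpolation=cv2.INTER_CUBIC);b=cv2.resize(s['color'][215:365,200:360],(280,262),interpolation=cv2.INTER_CUBIC)
b=cv2.copyMakeBorder(b,0,78,0,0,0);cv2.imwrite('pics/p4.png',np.hstack([a,b]))
for n,c in(('t',t),('s',s)):
    Q=fx(cloud(c));m=(abs(Q[...,0])<35)&(abs(Q[...,1]-40)<26)&(Q[...,2]>52)&(Q[...,2]<60);print(n,m.sum(),cv2.minAreaRect(Q[m][:,:2].astype(np.float32)),np.nanmedian(Q[m][:,2]))
```

```text
[527.841898   121.90301075 159.79890357] 47.115142941196126 [-0.04300274 -0.59388258  0.07973551] [-0.02050365 -0.09859888  0.00495781] 1.000878326677755
t 241 ((-0.8982887268066406, 28.832809448242188), (59.7321662902832, 29.921316146850586), 0.45324453711509705) 56.746323290488064
s 590 ((-0.9705181121826172, 39.21714782714844), (50.877445220947266, 59.75305938720703), 89.23827362060547) 57.842172379840136
```

View pics/p4.png

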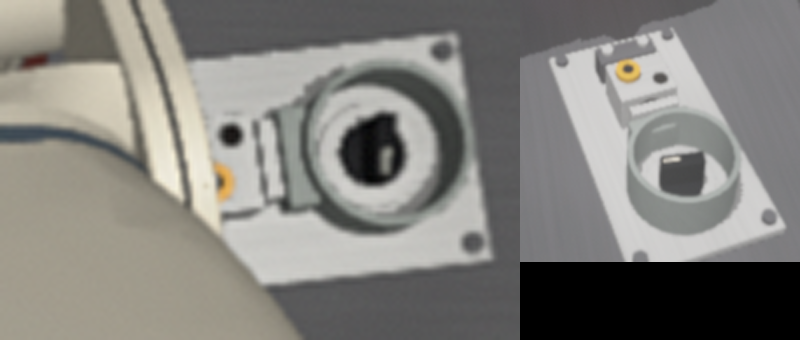

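The block sits square between jaw and stop, about x -0.9, y 39–40, with gaps on both sides (side inset: block at (640,85), jaw at (655,105)). Next is the knob, with the fingers pre-shaped to 44 mm.

Emit:
servo_tool:
  gripper: 0
  rows:
    - {"dx": 0.001, "dy": -0.02, "dz": 0, "turn": 5}
    - {"dx": 0.0015, "dy": -0.032, "dz": 0, "turn": 5}
    - {"dx": 0.002, "dy": -0.04, "dz": 0, "turn": 5}
    - {"dx": 0.002, "dy": -0.04, "dz": 0, "turn": 5}
    - {"dx": 0.002, "dy": -0.04, "dz": 0, "turn": 5}
    - {"dx": 0.002, "dy": -0.04, "dz": 0, "turn": 5}
    - {"dx": 0.002, "dy": -0.03, "dz": 0, "turn": 5}
    - {"dx": 0.002, "dy": -0.02, "dz": 0, "turn": 4.5}
    - {"dx": 0, "dy": -0.01, "dz": 0, "turn": 0}
    - {"dx": 0, "dy": 0, "dz": 0, "turn": 0}
    - {"dx": 0, "dy": 0, "dz": 0, "turn": 0}
    - {"dx": 0, "dy": 0, "dz": 0, "turn": 0}

```text
time_s: 12.4
eef_pos: [542.3, -150.2, 159.2]
orientation: [0.032, 1.0, 0.0, -0.0]
force: [-0.1, 0.4, -0.7]
gripper_width: 0.496
```

Emit:
servo_tool:
  rows:
    - {"dx": 0, "dy": 0, "dz": -0.01, "turn": 0}
    - {"dx": 0, "dy": 0, "dz": -0.02, "turn": 0}
    - {"dx": 0, "dy": 0, "dz": -0.02, "turn": 0}
    - {"dx": 0, "dy": 0, "dz": -0.015, "turn": 0}
    - {"dx": 0, "dy": 0, "dz": -0.01, "turn": 0}
    - {"dx": 0, "dy": 0, "dz": 0, "turn": 0}
    - {"dx": 0, "dy": 0, "dz": 0, "turn": 0}
    - {"dx": 0, "dy": 0, "dz": 0, "turn": 0}

```text
time_s: 13.2
eef_pos: [543.1, -151.3, 84.9]
orientation: [0.031, 1.0, -0.0, 0.001]
force: [-0.1, 0.4, -0.5]
gripper_width: 0.501
```

Run:
```python
from m import *
o=env.get_obs();q=o['orientation'];print(o['eef_pos'],2*np.degrees(np.arctan2(q[1],q[0]))-90,o['force'],o['torque'],o['gripper_width'],o['joint_pos'])
t=cam('top');s=cam('side')
b=cv2.resize(s['color'][215:365,200:360],(640,600),interpolation=cv2.INTER_CUBIC)
cv2.imwrite('pics/p5.png',b)
```

```text
[ 543.14336082 -151.29548942   84.88639   ] 86.42768834772727 [-0.11674139  0.44997831 -0.48512722] [ 0.02044997 -0.1325      0.02995813] 0.5005133066983413 [-2.92760702e-01  5.28946902e-01  1.84959973e+00 -4.06296533e-05
  7.61666295e-01 -1.80117904e+00]
```

View pics/p5.png

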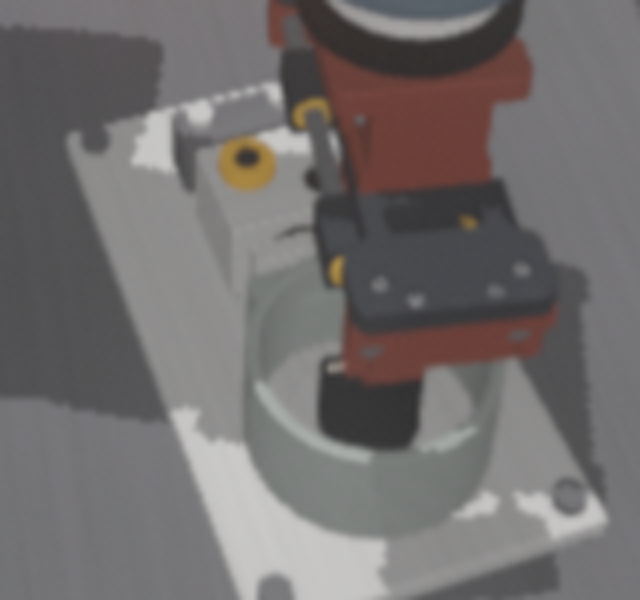

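The open fingers straddle the bar in the cup (bar at (370,400)) and line up with it. I'll descend in steps and watch the force.

Emit:
servo_tool:
  rows:
    - {"dx": 0, "dy": 0, "dz": -0.01, "turn": 0}
    - {"dx": 0, "dy": 0, "dz": -0.01, "turn": 0}
    - {"dx": 0, "dy": 0, "dz": -0.008, "turn": 0}
    - {"dx": 0, "dy": 0, "dz": -0.006, "turn": 0}
    - {"dx": 0, "dy": 0, "dz": -0.004, "turn": 0}
    - {"dx": 0, "dy": 0, "dz": 0, "turn": 0}
    - {"dx": 0, "dy": 0, "dz": 0, "turn": 0}

```text
time_s: 14.0
eef_pos: [542.5, -151.2, 46.1]
orientation: [0.031, 1.0, 0.0, -0.0]
force: [-0.1, -0.4, 0.6]
gripper_width: 0.5
```

Emit:
servo_tool:
  rows:
    - {"dx": 0, "dy": 0, "dz": -0.005, "turn": 0}
    - {"dx": 0, "dy": 0, "dz": -0.004, "turn": 0}
    - {"dx": 0, "dy": 0, "dz": -0.003, "turn": 0}
    - {"dx": 0, "dy": 0, "dz": -0.002, "turn": 0}
    - {"dx": 0, "dy": 0, "dz": 0, "turn": 0}
    - {"dx": 0, "dy": 0, "dz": 0, "turn": 0}
    - {"dx": 0, "dy": 0, "dz": 0, "turn": 0}

```text
time_s: 14.7
eef_pos: [542.6, -151.2, 32.3]
orientation: [0.031, 1.0, -0.0, 0.0]
force: [-0.2, -0.1, -0.9]
gripper_width: 0.502
```

Emit:
servo_tool:
  rows:
    - {"dx": 0, "dy": 0.001, "dz": -0.0015, "turn": 0}
    - {"dx": 0, "dy": 0, "dz": 0, "turn": 0}
    - {"dx": 0, "dy": 0, "dz": 0, "turn": 0}

```text
time_s: 15.0
eef_pos: [542.5, -150.1, 30.7]
orientation: [0.031, 1.0, -0.0, -0.0]
force: [-0.1, 0.8, -0.0]
gripper_width: 0.501
```

```bash
cat > st.py <<'E'
from rig import env
import numpy as np
o=env.get_obs();q=o['orientation'];print(o['time_s'],np.round(o['eef_pos'],1),'yaw',round(2*np.degrees(np.arctan2(q[1],q[0]))-90,2),'F',np.round(o['force'],2),'T',np.round(o['torque'],3),round(o['gripper_width'],3),'j6',round(o['joint_pos'][5],3),'tq6',round(o['joint_torque'][5],3))
E
python3 st.py
```

```text
15.0 [ 542.5 -150.1   30.7] yaw 86.43 F [-0.1   0.77 -0.01] T [ 0.014 -0.123  0.082] 0.501 j6 -1.8 tq6 0.003
```

Emit:
servo_tool:
  gripper: 1
  rows:
    - {"dx": 0, "dy": 0, "dz": 0, "turn": 0}
    - {"dx": 0, "dy": 0, "dz": 0, "turn": 0}
    - {"dx": 0, "dy": 0, "dz": 0, "turn": 0}
    - {"dx": 0, "dy": 0, "dz": 0, "turn": 0}
    - {"dx": 0, "dy": 0, "dz": 0, "turn": 0}
    - {"dx": 0, "dy": 0, "dz": 0, "turn": 0}

```text
time_s: 15.6
eef_pos: [542.5, -150.8, 30.7]
orientation: [0.031, 1.0, -0.0, 0.0]
force: [-1.3, -5.4, -0.4]
gripper_width: 0.16
```

```bash
python3 st.py
```

```text
15.6 [ 542.5 -150.8   30.7] yaw 86.43 F [-1.3  -5.35 -0.36] T [-0.79   0.017 -0.014] 0.16 j6 -1.799 tq6 -0.037
```

The bar is gripped (14 mm opening). I'll remove the lateral bias, then turn clockwise.

Emit:
servo_tool:
  rows:
    - {"dx": 0, "dy": -0.0007, "dz": 0, "turn": 0}
    - {"dx": 0, "dy": 0, "dz": 0, "turn": -2}
    - {"dx": 0, "dy": 0, "dz": 0, "turn": -4}
    - {"dx": 0, "dy": 0, "dz": 0, "turn": -4}
    - {"dx": 0, "dy": 0, "dz": 0, "turn": -4}
    - {"dx": 0, "dy": 0, "dz": 0, "turn": -4}
    - {"dx": 0, "dy": 0, "dz": 0, "turn": -2}

```text
time_s: 16.3
eef_pos: [542.6, -150.5, 30.7]
orientation: [0.205, 0.979, 0.0, -0.0]
force: [0.6, 2.1, 0.9]
gripper_width: 0.157
```

```bash
python3 st.py
```

```text
16.3 [ 542.6 -150.5   30.7] yaw 66.3 F [0.63 2.06 0.92] T [ 0.174 -0.22   0.147] 0.157 j6 -1.45 tq6 -0.022
```

Emit:
servo_tool:
  rows:
    - {"dx": 0, "dy": 0, "dz": 0, "turn": -4}
    - {"dx": 0, "dy": 0, "dz": 0, "turn": -4}
    - {"dx": 0, "dy": 0, "dz": 0, "turn": -4}
    - {"dx": 0, "dy": 0, "dz": 0, "turn": -4}
    - {"dx": 0, "dy": 0, "dz": 0, "turn": -4}

```text
time_s: 16.8
eef_pos: [542.8, -150.3, 30.7]
orientation: [0.372, 0.928, 0.0, 0.0]
force: [0.7, 1.7, 0.9]
gripper_width: 0.159
```

```bash
python3 st.py
```

```text
16.8 [ 542.8 -150.3   30.7] yaw 46.27 F [0.71 1.72 0.91] T [ 0.479 -0.364  0.152] 0.159 j6 -1.1 tq6 -0.784
```

Emit:
servo_tool:
  rows:
    - {"dx": 0, "dy": 0, "dz": 0, "turn": -2}
    - {"dx": 0, "dy": 0, "dz": 0, "turn": -2}
    - {"dx": 0, "dy": 0, "dz": 0, "turn": -2}
    - {"dx": 0, "dy": 0, "dz": 0, "turn": -2}

```text
time_s: 17.2
eef_pos: [542.9, -150.2, 30.7]
orientation: [0.436, 0.9, 0.0, 0.0]
force: [1.6, 2.7, 0.5]
gripper_width: 0.159
```

```bash
python3 st.py
```

```text
17.2 [ 542.9 -150.2   30.7] yaw 38.35 F [1.62 2.72 0.51] T [ 0.53  -0.427  0.126] 0.159 j6 -0.962 tq6 -0.323
```

Emit:
servo_tool:
  rows:
    - {"dx": 0, "dy": 0, "dz": 0, "turn": -2}
    - {"dx": 0, "dy": 0, "dz": 0, "turn": -2}
    - {"dx": 0, "dy": 0, "dz": 0, "turn": -2}
    - {"dx": 0, "dy": 0, "dz": 0, "turn": -2}

```text
time_s: 17.6
eef_pos: [543.0, -150.1, 30.7]
orientation: [0.497, 0.868, 0.001, 0.0]
force: [1.6, 3.7, 0.3]
gripper_width: 0.157
```

```bash
python3 st.py
```

```text
17.6 [ 543.  -150.1   30.7] yaw 30.35 F [1.59 3.72 0.32] T [ 0.61  -0.453  0.097] 0.157 j6 -0.822 tq6 -0.323
```

Emit:
servo_tool:
  rows:
    - {"dx": 0, "dy": 0, "dz": 0, "turn": -2}
    - {"dx": 0, "dy": 0, "dz": 0, "turn": -2}
    - {"dx": 0, "dy": 0, "dz": 0, "turn": -2}
    - {"dx": 0, "dy": 0, "dz": 0, "turn": -2}

```text
time_s: 18.0
eef_pos: [543.1, -150.1, 30.7]
orientation: [0.557, 0.831, 0.001, 0.0]
force: [2.2, 3.2, -1.1]
gripper_width: 0.158
```

```bash
python3 st.py
python3 - <<'E'
from m import *
t=cam('top');s=cam('side');np.savez('side3.npz',**s);np.savez('top3.npz',**t)
for i,n in((2,'side'),(3,'side'),(3,'top')):
    Q=fx(cloud(dict(np.load(f'{n}{i}.npz'))))
    m=(abs(Q[...,0])<29)&(abs(Q[...,1]-40)<30)&(Q[...,2]>53)&(Q[...,2]<62);print(i,n,'block',m.sum(),np.nanpercentile(Q[m][:,1],[2,50,98]))
    m=(abs(Q[...,0])<22)&(abs(Q[...,1]-8)<25)&(Q[...,2]>44)&(Q[...,2]<52);print('jaw top',m.sum(),np.nanpercentile(Q[m][:,1],[2,50,98]) if m.any() else'')
E
```

```text
18.0 [ 543.1 -150.1   30.7] yaw 22.35 F [ 2.19  3.19 -1.13] T [ 0.634 -0.564  0.125] 0.158 j6 -0.683 tq6 -0.323
2 side block 599 [13.43695078 30.91517284 62.36247527]
jaw top 210 [-5.78042123  4.90427106 15.60128875]
3 side block 148 [21.68602912 35.61132514 67.14170866]
jaw top 7 [-9.51621619 -7.31286659 -5.15885134]
3 top block 392 [19.27236586 40.60666421 68.27890808]
jaw top 152 [-15.36720994  -5.28850358  16.23901007]
```

The camera shows the block has already been pushed to within 1–2 mm of the stop, so I'll slow to 1° rows. The joint-6 torque at constant speed looks like a clean signal.

Emit:
servo_tool:
  rows:
    - {"dx": 0.0003, "dy": 0.0004, "dz": 0, "turn": -1}
    - {"dx": 0, "dy": 0, "dz": 0, "turn": -1}
    - {"dx": 0, "dy": 0, "dz": 0, "turn": -1}
    - {"dx": 0, "dy": 0, "dz": 0, "turn": -1}

```text
time_s: 18.5
eef_pos: [543.3, -150.1, 30.7]
orientation: [0.585, 0.811, 0.0, 0.0]
force: [3.1, 5.1, -1.1]
gripper_width: 0.156
```

```bash
python3 st.py
```

```text
18.5 [ 543.3 -150.1   30.7] yaw 18.36 F [ 3.13  5.15 -1.12] T [ 0.915 -0.757  0.125] 0.156 j6 -0.612 tq6 -0.093
```

Emit:
servo_tool:
  rows:
    - {"dx": 0, "dy": 0, "dz": 0, "turn": -1}
    - {"dx": 0, "dy": 0, "dz": 0, "turn": -1}
    - {"dx": 0, "dy": 0, "dz": 0, "turn": -1}

```text
time_s: 18.8
eef_pos: [543.3, -150.1, 30.7]
orientation: [0.606, 0.795, 0.0, 0.0]
force: [3.8, 6.0, -1.2]
gripper_width: 0.158
```

```bash
python3 st.py
```

```text
18.8 [ 543.3 -150.1   30.7] yaw 15.36 F [ 3.77  6.   -1.25] T [ 0.966 -0.735  0.109] 0.158 j6 -0.56 tq6 -0.092
```

Emit:
servo_tool:
  rows:
    - {"dx": 0, "dy": 0, "dz": 0, "turn": -1}
    - {"dx": 0, "dy": 0, "dz": 0, "turn": -1}
    - {"dx": 0, "dy": 0, "dz": 0, "turn": -1}

```text
time_s: 19.1
eef_pos: [543.3, -150.1, 30.7]
orientation: [0.627, 0.779, 0.0, 0.0]
force: [3.4, 5.2, -0.2]
gripper_width: 0.159
```

```bash
python3 st.py
```

```text
19.1 [ 543.3 -150.1   30.7] yaw 12.36 F [ 3.37  5.22 -0.17] T [ 0.883 -0.755  0.092] 0.159 j6 -0.508 tq6 -0.092
```

Emit:
servo_tool:
  rows:
    - {"dx": 0, "dy": 0, "dz": 0, "turn": -1}
    - {"dx": 0, "dy": 0, "dz": 0, "turn": -1}
    - {"dx": 0, "dy": 0, "dz": 0, "turn": -1}

```text
time_s: 19.4
eef_pos: [543.4, -150.1, 30.8]
orientation: [0.647, 0.762, 0.0, 0.0]
force: [3.4, 5.9, -2.0]
gripper_width: 0.153
```

```bash
python3 st.py
```

```text
19.4 [ 543.4 -150.1   30.8] yaw 9.37 F [ 3.37  5.94 -2.03] T [ 0.924 -0.814  0.171] 0.153 j6 -0.455 tq6 -0.075
```

Emit:
servo_tool:
  rows:
    - {"dx": 0, "dy": 0, "dz": 0, "turn": -1}
    - {"dx": 0, "dy": 0, "dz": 0, "turn": -1}
    - {"dx": 0, "dy": 0, "dz": 0, "turn": -1}

```text
time_s: 19.7
eef_pos: [543.5, -150.0, 30.7]
orientation: [0.667, 0.745, 0.001, 0.0]
force: [3.5, 5.7, -0.7]
gripper_width: 0.158
```

```bash
python3 st.py;python3 - <<'E'
from m import *
t=cam('top');np.savez('top4.npz',**t)
for i in(3,4):
    Q=fx(cloud(dict(np.load(f'top{i}.npz'))))
    m=(abs(Q[...,0])<25)&(abs(Q[...,1]-40)<32)&(Q[...,2]>53)&(Q[...,2]<62);print(i,'block',m.sum(),np.nanpercentile(Q[m][:,1],[1,2,50,98,99]))
E
```

```text
19.7 [ 543.5 -150.    30.7] yaw 6.37 F [ 3.46  5.75 -0.75] T [ 0.948 -0.827  0.21 ] 0.158 j6 -0.403 tq6 -0.057
3 block 329 [18.53661562 19.34082274 39.48019995 68.29332999 68.3746504 ]
4 block 333 [20.42308759 21.02400667 42.29828109 70.11621064 70.54992973]
```

Contact is clear: joint-6 torque rose 0.018 per 3°, which matches the predicted 2.6 N. The nip is now about 5 N, so about 6° more.

Emit:
servo_tool:
  rows:
    - {"dx": 0, "dy": 0, "dz": 0, "turn": -1}
    - {"dx": 0, "dy": 0, "dz": 0, "turn": -1}
    - {"dx": 0, "dy": 0, "dz": 0, "turn": -1}

```text
time_s: 20.05
eef_pos: [543.5, -150.1, 30.7]
orientation: [0.686, 0.728, 0.001, 0.0]
force: [4.8, 4.9, -1.4]
gripper_width: 0.157
```

```bash
python3 st.py
```

```text
20.05 [ 543.5 -150.1   30.7] yaw 3.37 F [ 4.82  4.89 -1.39] T [ 0.897 -0.829  0.215] 0.157 j6 -0.35 tq6 -0.039
```

Emit:
servo_tool:
  rows:
    - {"dx": 0, "dy": 0, "dz": 0, "turn": -1}
    - {"dx": 0, "dy": 0, "dz": 0, "turn": -1}
    - {"dx": 0, "dy": 0, "dz": 0, "turn": -1}

```text
time_s: 20.35
eef_pos: [543.5, -150.1, 30.7]
orientation: [0.705, 0.709, 0.001, 0.0]
force: [4.0, 5.2, -1.4]
gripper_width: 0.159
```

```bash
python3 st.py
```

```text
20.35 [ 543.5 -150.1   30.7] yaw 0.37 F [ 3.99  5.16 -1.44] T [ 0.899 -0.913  0.186] 0.159 j6 -0.298 tq6 -0.02
```

The rise is 0.072 N m, so about 10 N of nip. Next: settle, open to half and withdraw straight up.

Emit:
servo_tool:
  rows:
    - {"dx": 0, "dy": 0, "dz": 0, "turn": 0}
    - {"dx": 0, "dy": 0, "dz": 0, "turn": 0}

```text
time_s: 20.55
eef_pos: [543.6, -150.0, 30.8]
orientation: [0.705, 0.71, 0.001, 0.0]
force: [3.3, 4.8, -2.7]
gripper_width: 0.158
```

```bash
python3 st.py
```

```text
20.55 [ 543.6 -150.    30.8] yaw 0.4 F [ 3.25  4.8  -2.74] T [ 0.88  -0.909  0.108] 0.158 j6 -0.299 tq6 0.133
```

Emit:
servo_tool:
  gripper: 0
  rows:
    - {"dx": 0, "dy": 0, "dz": 0, "turn": 0}
    - {"dx": 0, "dy": 0, "dz": 0, "turn": 0}
    - {"dx": 0, "dy": 0, "dz": 0, "turn": 0}
    - {"dx": 0, "dy": 0, "dz": 0, "turn": 0}
    - {"dx": 0, "dy": 0, "dz": 0, "turn": 0}

```text
time_s: 21.05
eef_pos: [542.6, -150.6, 30.6]
orientation: [0.705, 0.71, -0.0, -0.0]
force: [0.6, -0.3, 0.4]
gripper_width: 0.505
```

Emit:
servo_tool:
  rows:
    - {"dx": 0, "dy": 0, "dz": 0.005, "turn": 0}
    - {"dx": 0, "dy": 0, "dz": 0.01, "turn": 0}
    - {"dx": 0, "dy": 0, "dz": 0.02, "turn": 0}
    - {"dx": 0, "dy": 0, "dz": 0.03, "turn": 0}
    - {"dx": 0, "dy": 0, "dz": 0.04, "turn": 0}
    - {"dx": 0, "dy": 0, "dz": 0.04, "turn": 0}
    - {"dx": 0, "dy": -0.04, "dz": 0.02, "turn": 0}
    - {"dx": 0, "dy": -0.04, "dz": 0, "turn": 0}
    - {"dx": 0, "dy": -0.04, "dz": 0, "turn": 0}
    - {"dx": 0, "dy": -0.04, "dz": 0, "turn": 0}
    - {"dx": 0, "dy": -0.03, "dz": 0, "turn": 0}
    - {"dx": 0, "dy": 0, "dz": 0, "turn": 0}

```text
time_s: 22.25
eef_pos: [542.7, -344.1, 196.7]
orientation: [0.706, 0.709, -0.0, 0.001]
force: [-0.1, 0.1, -0.5]
gripper_width: 0.503
```

```bash
python3 st.py
python3 - <<'E'
from m import *
t=cam('top');s=cam('side');np.savez('top5.npz',**t)
a=cv2.resize(t['color'],(512,384));b=cv2.resize(s['color'][215:365,200:360],(288,270),interpolation=cv2.INTER_CUBIC)
b=cv2.copyMakeBorder(b,0,114,0,0,0);cv2.imwrite('pics/p6.png',np.hstack([a,b]))
Q=fx(cloud(t));m=(abs(Q[...,0])<25)&(abs(Q[...,1]-40)<32)&(Q[...,2]>53)&(Q[...,2]<62);print('block',m.sum(),np.nanpercentile(Q[m][:,1],[1,2,50,98,99]),np.nanmedian(Q[m][:,2]))
W=cloud(t);d=np.hypot(W[...,0]-542.3,W[...,1]+150.1);mm=(d<36)&(W[...,2]>50)&(W[...,2]<60)&(t['color'].max(2)<90);print(cv2.minAreaRect(W[mm][:,:2].astype(np.float32)))
E
```

```text
22.25 [ 542.7 -344.1  196.7] yaw 0.24 F [-0.07  0.09 -0.5 ] T [-0.002 -0.018  0.036] 0.503 j6 -0.587 tq6 -0.368
block 329 [21.2684416  21.73128744 42.63397169 70.59733654 70.85183731] 56.576884774100165
((543.2770385742188, -150.27572631835938), (13.418335914611816, 39.536991119384766), 0.9038949608802795)
```

View pics/p6.png

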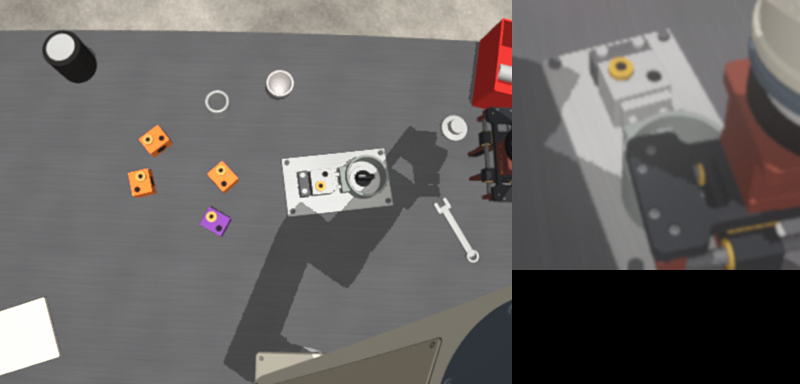

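The block is clamped against the stop and the knob bar has stayed at about 90.9°. All the other objects are where they started, and the arm is clear.

```bash
python3 -c "
from rig import env
print(env.hand_in())"
```

```text
the job is handed in; nothing more can be done
None
```

The valve block is in the fixture and clamped at an estimated 10 N. The knob is released, and I handed the job in after about 22 s of the 72 s allowed.

- **Block:** I set it between the jaw and the stop with about 4 mm clear on each side. Contact with the base plate showed at about 6 N, and I released it there.
- **Clamping:** I turned the knob about 86° clockwise. Contact showed at about 74–77°. From there the joint-6 torque rose by 0.072 N m, which gives about 10 N. That agrees with the 0.2 rad turned after contact, but the nip itself was never measured directly.
- **Last checks:** the camera shows the block moved from y about 40 to about 46 mm, against the stop. The knob bar stayed where I left it (90.9° against the tool's 90.4°), and the other objects had not moved. The arm is clear and touching nothing.

**Readings that disagreed:**
- The wrist's z torque was too noisy to use alone: 0.09–0.15 N m when turning freely and 0.17–0.22 when nipped. I relied on the joint torque instead.
- There was a sideways force of about 6 N on the knob while turning. A small shift I made to remove it did not help. The fingers stayed about 10 mm clear of the cup wall by calculation.
- The side camera read positions about 1–2 mm off the top camera, so I used the two relative to each other.

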